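# Seat the cutter's drive collar on the shaft flat and hold it

## Task

The crumb cutter's drive collar has to go back on. First, with the collar still lying on the table, pinch the bare drive shaft, turn it until you feel its flat between your fingers and bring that flat round to face the gap in the front of the bowl seat. Then pick up the collar (the ring with the thumb screw), slip it over the shaft with its screw on the flat, pointing out through the gap, press it fully down against the spring of the seal and finish while still gripping it and holding it down, so that I can tighten the screw; leave the other things where they are.

Things in the scene. Friction and masses are not known exactly. Their poses are not given: they have to be found in the camera images.
- machine: Drive base of the crumb cutter, bowl off, fixed: metal housing with a flat deck 140 mm above the table, 130 mm ahead of the shaft to 170 mm behind it, 120 mm to either side. Origin: on the axis of the upright shaft, at table height; z up, -x the front (three buttons, towards the robot). On the deck: bowl seat ring, inner radius 79, 18 mm high; a post 32 mm high, 36 wide, 150 mm behind the shaft.
- gap (a point): The middle of the gap, about 55 mm wide, in the front (-x) of the bowl seat ring, on the deck, 83 mm from the shaft axis.
- shaft_top (a point): Centre of the upper end of the bare steel drive shaft, 65 mm above the deck; fixed to the base, does not turn. The shaft is 20 mm thick with a 1.5 mm chamfer at its end; from 28 mm above the deck up to the end one side is cut to a flat 6 mm from the axis, so its end is a D. It turns both ways without stops, drag 0.05 N m, stays where left, and cannot shift sideways.
- shaft_grip (a point): Where to pinch the shaft: on its axis, 50 mm above the deck; does not turn. Across the flat the shaft measures 16 mm, elsewhere up to 20. At first the flat faces 60 to 140 degrees counter-clockwise, seen from above, from the gap (towards the base's -y). Shut with one pad roughly facing the flat and centred 2 mm off the axis, away from the flat, fingers draw the flat flush to that pad: gap 16.
- seal (a joint): How far the black seal ring round the foot of the shaft is pressed down, in m: 0 free (top 26 mm above the deck), 0.008 at its stop (top 18 mm above the deck). Its spring pushes up with 4 N at 0 and 10.4 N at the stop, more than the collar weighs: let go, the collar rises. Ring 44 mm across, bore 24, in a fixed steel cup 56 mm across, 16 mm high.
- collar: Drive collar to be fitted: plain steel ring 46 mm across, 30 mm high, bore 22, 200 to 325 g, upright on the table, with a thumb set screw standing out to its own -x. Origin: centre of its underside, z up. Fully home on the shaft its underside is 18 mm above the deck.
- collar_screw (a point): Outer end of the thumb screw (head 17 mm across): 44 mm from the collar's axis at its -x side, 15 mm above its underside. The screw's tip, 5 mm thick, stands into the bore to 7 mm from the axis, so the collar slips over the shaft end for 12 mm and then goes on only where the tip meets the flat, within about 15 degrees.
- collar_mid (a point): Where to grip the collar: on its axis, 24 mm above its underside, fingers closing along its own y, clear of the screw.
- spacer: Plain steel spacer ring without screw, 46 mm across, 18 mm high, bore 22, on the table near the collar (either may be the nearer to the robot); leave alone. Origin: centre of its underside.
- bowl: The cutter's clear bowl, 180 mm across, 130 mm high, black handle to its +y, on the table left of the base; leave alone. Origin: centre of its underside.
- spatula: Spatula 280 mm long, black handle, flat on the table at the right along its own x; leave alone. Origin: its middle, on the table.
Things that resemble listed ones, but are neither listed nor needed, are in the scene too. What is shaped like the collar but brown or yellow is not meant.

How it is judged (in metres and radians):
On the way, in this order (a step that is already met when the one before it is completed fails the run):
1. the bare shaft is pinched between the fingers while the collar still lies where it was (horizontal distance between the grasp point and shaft_top below 0.012 m and contact force between the fingers and machine above 2 N and distance of collar from where it was at the start of the episode below 0.02 m), for 0.2 s.
2. the collar is picked up in the fingers (height (world z) of collar above 0.05 m and contact force between the fingers and collar above 2 N), for 0.2 s.
At the end, for the whole second after the job is handed in: Collar on the shaft axis (4 mm), level (7 deg), underside at most 21 mm above the deck (home is 18), seal pressed over 6 of its 8 mm, screw to the gap within 28 deg, still gripped at collar_mid (25 mm, over 4 N), all at rest; shaft pinched first, bystanders unmoved (30 mm; spatula 40) (value of joint seal above 0.006 m and z of collar in the frame of machine below 0.161 m and horizontal distance between collar and shaft_top below 0.004 m and angle between collar's own z axis and vertical below 0.12 rad and x of collar_screw in the frame of machine below -0.0385 m and contact force between the fingers and collar above 4 N and distance between the grasp point and collar_mid below 0.025 m and linear speed of collar below 0.02 m/s); the arm keeps its last pose, push and grip.
It fails at once if the collar was pushed down onto the flat with its screw pointing more than 40 degrees away from the gap (horizontal distance between collar and shaft_top below 0.004 m and z of collar in the frame of machine below 0.185 m and x of collar_screw in the frame of machine above -0.0335 m).
It fails at once if the spacer ring was moved (distance of spacer from where it was at the start of the episode above 0.03 m).
It fails at once if the bowl was moved (distance of bowl from where it was at the start of the episode above 0.03 m).
It fails at once if the spatula was moved (distance of spatula from where it was at the start of the episode above 0.04 m).
It also fails if it takes over 64 s, if anything falls off the work surface, if the arm or the gripper's body presses on something with over 40 N, if the wrist force passes 120 N, or if a joint passes its speed limit or range.

## Robot

A 7-joint arm with a two-finger parallel gripper is mounted at the origin on the work surface. World frame = base frame: x ahead of the robot, y to its left, z up, the work surface at z = 0. Lengths are in mm, angles in rad, forces in N, time in s.
With the tool pointing down it reaches from about 400 to 875 mm from the base axis. Payload 4.4 kg.
Tool frame: the origin (TCP) lies midway between the tips of the shut fingers; the grasp point (between the pads) lies 19 mm behind it (ctrl.pinch_z is the distance from the TCP to the grasp point, in mm); z points along the fingers, y is the line along which they close (so a half turn about z gives the same grasp; the last joint's range is limited). The gripper opens to 85 mm and grips with 20 to 120 N. Pads are 22 mm wide; open, the fingers measure 114 mm over their backs; the gripper's body (76 mm by 85 mm) begins 54 mm behind the grasp point. The pads swing forward as they close: fully open they stand 13 mm farther back than shut.
Start: joints at [-1.217, 0.628, 0.038, 1.517, -0.027, 0.996, -0.02], TCP at [264.903, 593.586, 200.313] pointing down, gripper open.
Joint ranges: [-3.06, 3.06], [-0.37, 2.12], [-1.25, 1.32], [0.18, 2.47], [-1.1, 4.24], [0.23, 1.98], [-2.94, 2.94]. Speed limits (rad/s): [2.57, 2.57, 3.14, 3.14, 3.14, 3.14, 3.14].

## Interface

Orientations are given as [roll, pitch, yaw] about the fixed x, y, z axes, in that order (R = Rz(yaw) Ry(pitch) Rx(roll)).
In Python, from cell import read_state, cams, order, ctrl gives the robot as it stands.
- The arm moves only by the tool move_arm, never from a script. Its argument "targets" is text: rows parted by semicolons, each of 7 numbers parted by spaces: the gripper's target within -1 to 1 (fully open at 1, half-way at 0, shut at -1), then the shift along the tool's x, y, z in cm, then the turn, a rotation vector about the tool's x, y, z in degrees. A call has 1 to 5 rows; each row shifts and turns the commanded pose from where the row before left it, along the tool's axes as they then stand; what a row does not reach is not made up. A row lasts 1/12 s, in which the tool goes at most 41.7 mm and 7.16 degrees, less where a joint would pass 70% of its speed; a pose out of reach is approached as far as the arm can. A call with a gripper value outside its range is refused whole. The fingers move at their own pace and stop on an object; the grip force is fixed at half the most. Time passes only in rows, so rows that do not move let the fingers close. It gives the time, the measured TCP pose, the force, the opening and the grip force at its end, in the units of the state.
- read_state(): the state, without advancing time (a new reading comes with each control period).
- cams.get_image(name): name is "side" or "top" or "wrist"; returns a dict with "color" (384x512x3 uint8, red, green, blue), "fovy" (degrees; the focal length in pixels is half the picture's height over the tangent of half this angle, whatever the lens; pixels are square), "cx", "cy" (the principal point, pixels), "rvec" (rotation vector, rad) and "tvec" (3), from world to camera coordinates, as OpenCV has them. Camera axes: x right, y down, z forward; pixel columns grow to the right and rows downward; lengths in mm; the calibration is good to about 2 mm. A picture is of the moment at which its call begins. There is no depth.
- order.finish_job(): hands the job in; it is judged then, once.
The state is a dict: "clock": time; "qpos": joint angles; "qd": joint speeds; "tau": joint torques, N m; "eef_pos": TCP position; "tool_rot": TCP orientation; "force": force on the tool from outside, world axes, zero at the start; "torque": the same for the moment, N m; "width": finger opening in mm; "gripper_force": force on a finger pad.
Only numpy, scipy, OpenCV 4.12 (cv2) and the standard library are available. Lean on these libraries where they do the work, as an engineer would, in place of code of your own. Each camera call takes 0.05 s, during which the arm holds its last target. There are 200 camera calls.

## Working session

There is one attempt and no reset: what is moved stays moved. The work goes in short steps, Python scripts to look and compute and a tool call to move; the robot and the scene stay as the last step left them, time stands still between calls to the robot, and variables do not carry over. Pictures are saved under pics/ and viewed, at most 10 in all, crops included, and the job is handed in when it is done.

Besides the shell and the picture viewer there is one more tool, called after "Call:" as name(argument=value, ...), one argument or row to a line, values as JSON. move_arm: Moves the arm, as the interface text tells. Its arguments: {"type":"object","properties":{"targets":{"type":"string"}},"required":["targets"]}

```bash
mkdir -p pics; ls
cat > h.py <<'E'
import numpy as np, cv2
from cell import read_state, cams, order, ctrl
def cam(n):
    d=cams.get_image(n); h,w=d["color"].shape[:2]
    f=h/2/np.tan(np.radians(d["fovy"])/2)
    d["K"]=np.array([[f,0,d["cx"]],[0,f,d["cy"]],[0,0,1.]])
    d["R"]=cv2.Rodrigues(np.array(d["rvec"],float))[0]; d["t"]=np.array(d["tvec"],float).ravel()
    return d
def ray(d,u,v):
    r=d["R"].T@np.linalg.inv(d["K"])@np.array([u,v,1.]); return -d["R"].T@d["t"], r/np.linalg.norm(r)
def onz(d,u,v,z):
    c,r=ray(d,u,v); return c+r*(z-c[2])/r[2]
def proj(d,p):
    q=d["K"]@(d["R"]@np.array(p,float)+d["t"]); return q[:2]/q[2]
def save(d,name): cv2.imwrite("pics/"+name+".png",d["color"][:,:,::-1])
E
python3 - <<'E'
from h import *
s=read_state(); print({k:np.round(v,3) for k,v in s.items()}, ctrl.pinch_z)
ims=[cam(n) for n in("top","side")]
for n,d in zip(("top","side"),ims):
    print(n,d["fovy"],d["cx"],d["cy"],-d["R"].T@d["t"]); save(d,n); 
    import pickle; pickle.dump(d,open(n+".pkl","wb"))
E
```

```text
pics
{'clock': np.float64(0.0), 'qpos': array([-1.217,  0.629,  0.038,  1.518, -0.027,  0.996, -0.02 ]), 'qd': array([ 0.   ,  0.   , -0.001,  0.001,  0.001,  0.003, -0.001]), 'tau': array([ 2.0000e-03, -5.6339e+01,  1.2260e+00, -1.9345e+01,  1.1000e-02,
        1.0000e-02,  0.0000e+00]), 'eef_pos': array([264.63 , 592.932, 199.358]), 'tool_rot': array([-3.14 ,  0.   ,  2.722]), 'force': array([-0.169, -0.631,  0.103]), 'torque': array([ 0.025, -0.043,  0.026]), 'gripper_force': np.float64(0.0), 'width': np.float64(85.485)} 18.700000000000003
top 50.708559857607604 254.49559044319506 187.66280310708268 [ 415.75484309   13.74171825 1307.75224687]
side 57.17856327435186 254.0180409667188 194.66907462527854 [ 443.15651571 -884.08391499  695.26285024]
```

View pics/top.png

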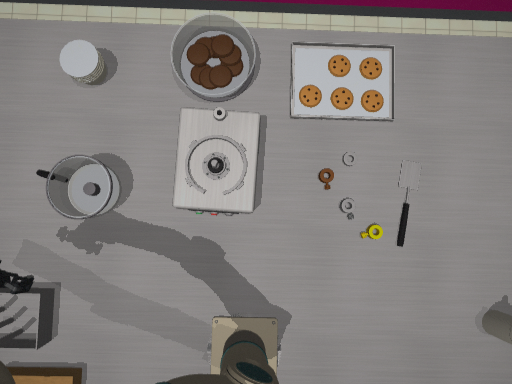

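View pics/side.png

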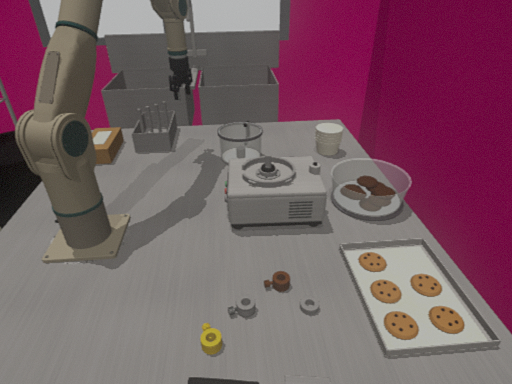

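The top view shows the shaft near (216,165), the collar near (348,206) with its screw at (351,216), and the spacer near (349,159). The side view shows the shaft near (268,168) and the collar near (245,307). I'll enlarge both areas from each view.

Run:
```python
from h import *
import pickle
t=pickle.load(open("top.pkl","rb"));s=pickle.load(open("side.pkl","rb"))
def crop(d,x0,y0,w,h,W,H): return cv2.resize(d["color"][y0:y0+h,x0:x0+w],(W,H),interpolation=cv2.INTER_CUBIC)
a=crop(t,166,100,100,120,400,480); b=crop(t,318,145,70,100,336,480)
cv2.imwrite("pics/c1.png",np.hstack([a,b])[:,:,::-1])
a=crop(s,220,140,110,60,770,420) 
cv2.imwrite("pics/c2.png",a[:,:,::-1])
for n,u,v,z in(("shaft",216,165,205),("collar",347.5,205.5,30),("scr",351,216,15),("spacer",349,159,18)): print(n,onz(t,u,v,z).round(1))
```

```text
shaft [555.5  92.5 205. ]
collar [ 460.4 -315.3   30. ]
scr [ 427.6 -330.7   15. ]
spacer [ 611.1 -322.    18. ]
```

View pics/c1.png

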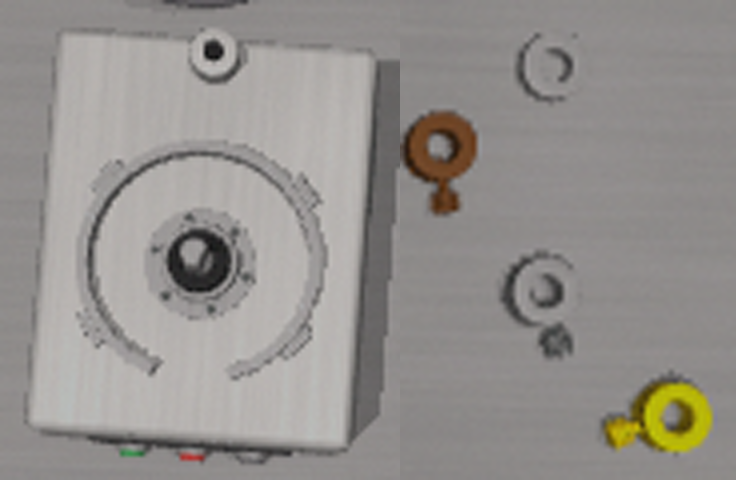

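View pics/c2.png

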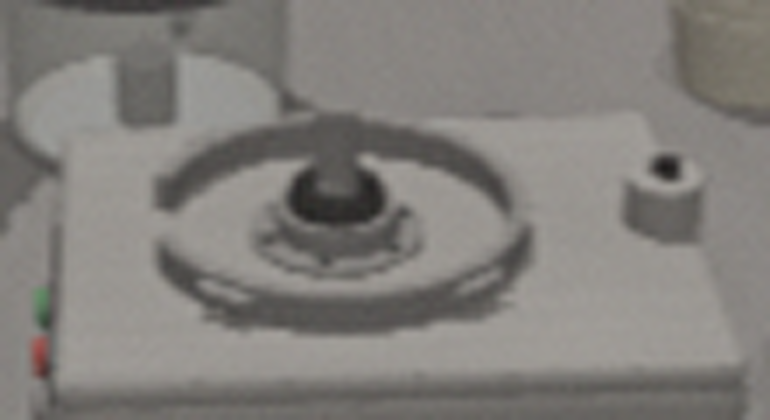

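Run:
```python
from h import *
import pickle
t=pickle.load(open("top.pkl","rb"));s=pickle.load(open("side.pkl","rb"))
C=lambda x,y:(166+(x+.5)/4-.5,100+(y+.5)/4-.5)
P={k:onz(t,*C(*c),140)[:2] for k,c in dict(fl=(30,428),fr=(348,446),bl=(60,33),br=(375,52)).items()}
for k in P: print(k,P[k].round(1))
a=lambda p,q:np.degrees(np.arctan2(*(q-p)[::-1]))
print("yaw",a(P["fl"],P["bl"]),a(P["fr"],P["br"]),a(P["fr"],P["fl"])-90,a(P["br"],P["bl"])-90)
seal=onz(t,*C(199,262),166);post=onz(t,*C(213,50),172);print("seal",seal,"post",post,a(seal[:2],post[:2]),np.linalg.norm(post-seal))
# shaft top from side crop (336,122)/7
S=lambda x,y:(220+(x+.5)/7-.5,140+(y+.5)/7-.5)
print("side shaft top",onz(s,*S(337,121),205), "seal side", onz(s,*S(337,190),166))
# two-view
for n,(A,B) in dict(collar=(C(0,0),(0,0))).items(): pass
D=lambda x,y:(318+(x+.5)/4.8-.5,145+(y+.5)/4.8-.5)
c=onz(t,*D(140,288),30);k=onz(t,*D(156,342),15);print("collar",c,"screw",k,np.linalg.norm((k-c)[:2]),a(c[:2],k[:2]))
print("collar side",onz(s,246,301.5,30),"proj",proj(s,c))
```

```text
fl [440.2 215.8]
fr [433.2 -12.3]
bl [728.5 205.5]
br [721.8 -24.7]
yaw -2.0505560805697423 -2.4563434375197506 -1.7594905453372007 -1.6467018031531069
seal [560.03699869  97.01631943 166.        ] post [711.16395586  91.55200545 172.        ] -2.070747713726743 151.34469238214626
side shaft top [562.59199345  85.57008759 205.        ] seal side [563.9179937   94.07369685 166.        ]
collar [ 463.18089038 -312.94878043   30.        ] screw [ 427.97785533 -327.85042242   15.        ] 38.22711879162091 -157.0567872653029
collar side [ 464.07204495 -318.03829169   30.        ] proj [245.4848279  299.83744589]
```

Call:
move_arm(
  targets="1 -3.16 -2.22 -2 0 0 0;1 -3.16 -2.22 -2 0 0 0;1 -3.16 -2.22 -2 0 0 0;1 -3.16 -2.22 -2 0 0 0;1 -3.16 -2.22 -2 0 0 0",
)

```text
clock: 0.52
eef_pos: [360.2, 432.9, 296.5]
tool_rot: [-3.141, -0.0, 2.722]
force: [0.8, 0.8, 1.0]
width: 85.3
gripper_force: 0.0
```

Call:
move_arm(
  targets="1 -3.16 -2.22 0 0 0 0;1 -3.16 -2.22 0 0 0 0;1 -3.16 -2.22 0 0 0 0;1 -3.16 -2.22 0 0 0 0;1 -3.16 -2.22 0 0 0 0",
)

```text
clock: 0.93
eef_pos: [459.2, 267.1, 296.0]
tool_rot: [-3.141, -0.0, 2.722]
force: [0.8, 0.5, -0.4]
width: 85.2
gripper_force: 0.0
```

Call:
move_arm(
  targets="1 -3.16 -2.22 0 0 0 0;1 -3.16 -2.22 0 0 0 0;1 -3.16 -2.22 0 0 0 0;1 -3.16 -2.22 0 0 0 0;1 0 0 0 0 0 0",
)

```text
clock: 1.35
eef_pos: [541.8, 126.3, 295.9]
tool_rot: [-3.137, 0.005, 2.709]
force: [1.1, -1.3, 0.2]
width: 85.5
gripper_force: 0.0
```

Run:
```python
from h import *
import pickle
d=cam("wrist"); pickle.dump(d,open("w1.pkl","wb")); save(d,"w1"); s=read_state()
print(s["clock"],s["eef_pos"],s["tool_rot"],s["qpos"].round(2),-d["R"].T@d["t"],d["fovy"],"shaft proj",proj(d,[562,95,205]),proj(d,[562,95,166]))
```

```text
1.4 [539.79753755 130.80499598 295.71636081] [-3.13910694e+00  1.53860647e-03  2.71275374e+00] [-0.39  0.4   0.15  1.66 -0.06  1.09  0.92] [471.43353055 159.32376633 469.62005052] 71.96877790434203 shaft proj [235.81424977 214.51461724] [238.0181221  202.28161297]
```

View pics/w1.png

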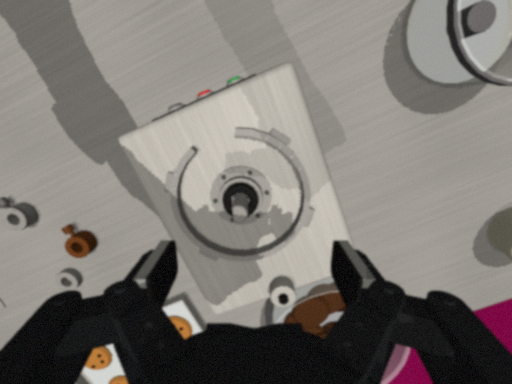

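Run:
```python
from h import *
import pickle
d=pickle.load(open("w1.pkl","rb"))
a=cv2.resize(d["color"][172:232,205:275],(700,600),interpolation=cv2.INTER_CUBIC)
cv2.imwrite("pics/w1c.png",a[:,:,::-1])
for x in (0,1): pass
c=np.array([562,95,205.]);print([ (np.array(proj(d,c+np.array(v)*20))-proj(d,c)).round(1) for v in((1,0,0),(0,1,0),(0,0,1))])
```

```text
[array([ 8. , 15.3]), array([16.8, -7.2]), array([-1.4,  7.6])]
```

View pics/w1c.png

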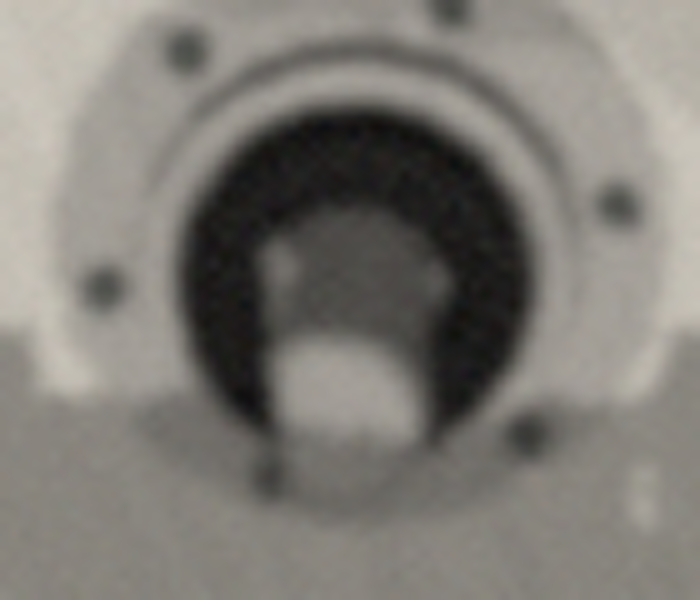

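Call:
move_arm(
  targets="1 -3.6 -0.7 1 0 0 0;1 -3.6 -0.7 1 0 0 0;1 -3.6 -0.7 3.5 0 0 0;1 0 0 4 0 0 0;1 0 0 0 0 0 0",
)

```text
clock: 1.82
eef_pos: [618.0, 76.0, 199.5]
tool_rot: [-3.134, -0.012, 2.72]
force: [-2.6, 0.1, -1.0]
width: 85.2
gripper_force: 0.0
```

Run:
```python
from h import *
import pickle
s=read_state(); d=cam("wrist"); pickle.dump(d,open("w2.pkl","wb")); 
print(s["clock"],s["eef_pos"],s["tool_rot"],-d["R"].T@d["t"])
p=proj(d,[562,95,205]);print("proj",p); u,v=np.clip(p.round().astype(int),35,470)
x0,y0=u-40,v-30
a=cv2.resize(d["color"][y0:y0+60,x0:x0+80],(800,600),interpolation=cv2.INTER_CUBIC)
a=cv2.convertScaleAbs(a,alpha=1.3)
cv2.imwrite("pics/w2c.png",a[:,:,::-1]); print(x0,y0)
c=np.array([562,95,205.]);print([ (np.array(proj(d,c+np.array(v)*20))-proj(d,c)).round(1) for v in((1,0,0),(0,1,0),(0,0,1))])
```

```text
1.8167 [617.96149293  76.01611313 199.51048148] [-3.13405054 -0.01192945  2.72025343] [550.1045349  107.57556391 374.46230744]
proj [245.20168428 139.68586614]
205 110
[array([12.8, 28.5]), array([ 29.2, -13.3]), array([-1.4,  3.4])]
```

View pics/w2c.png

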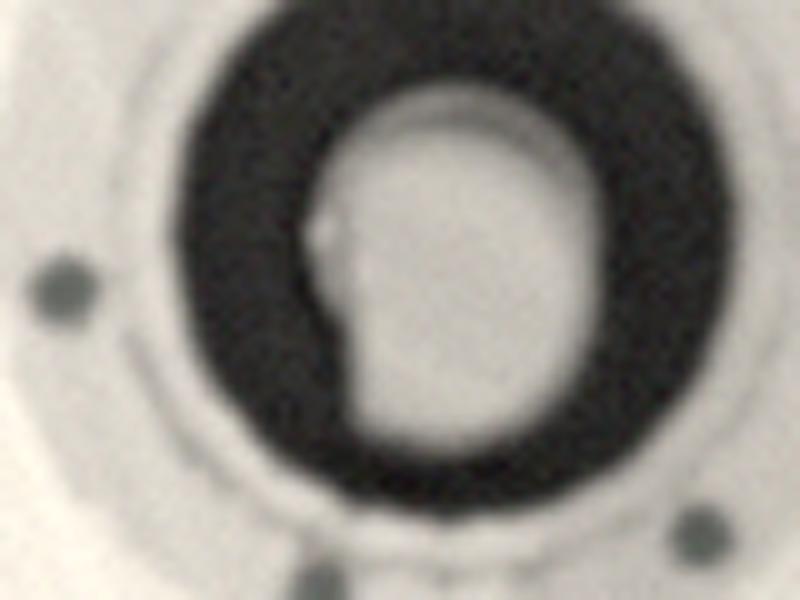

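The flat's edge runs vertically at x≈347 in the crop, facing image left, and the shaft axis is near crop (443,290). The seal is centred near (457,234).

Run:
```python
from h import *
import pickle
d=pickle.load(open("w2.pkl","rb")); C=lambda x,y:(205+(x+.5)/10-.5,110+(y+.5)/10-.5)
a=onz(d,*C(443,290),205);b=onz(d,*C(457,234),166)
f1=onz(d,*C(345,190),205);f2=onz(d,*C(350,420),205);e=(f2-f1)[:2]
print(a,b,"flat normal",np.degrees(np.arctan2(-e[0],e[1])), np.degrees(np.arctan2(e[0],-e[1])))
w=pickle.load(open("w1.pkl","rb"));print(onz(w,205+35.3,172+27.1,166))
```

```text
[562.29737616  97.39496749 205.        ] [561.67664496  97.79338383 166.        ] flat normal -113.74969579339172 66.25030420660829
[559.4602978  99.3063413 166.       ]
```

Call:
move_arm(
  targets="1 1.5 -0.05 0.7 0 0 0;1 1.5 -0.05 0.7 0 0 0;1 1.5 -0.05 0.7 0 0 0;1 1.5 -0.05 0.7 0 0 0;1 0 0 0 0 0 0",
)

```text
clock: 2.28
eef_pos: [563.8, 103.4, 180.4]
tool_rot: [3.141, -0.003, 2.727]
force: [-1.1, 0.8, -0.1]
width: 86.0
gripper_force: 0.0
```

Call:
move_arm(
  targets="1 0 0 0 0 0 0;1 0 0 0 0 0 0",
)

```text
clock: 2.45
eef_pos: [568.9, 100.4, 181.3]
tool_rot: [3.139, 0.003, 2.723]
force: [0.3, 0.7, 0.5]
width: 85.5
gripper_force: 0.0
```

Call:
move_arm(
  targets="1 0.25 -0.2 0.5 0 0 0;1 0.25 -0.2 0.5 0 0 0;1 0 0 0 0 0 0;1 0 0 0 0 0 0;1 0 0 0 0 0 0",
)

```text
clock: 2.87
eef_pos: [561.1, 97.8, 169.2]
tool_rot: [-3.142, -0.0, 2.721]
force: [-0.6, -0.2, -0.1]
width: 85.0
gripper_force: 0.0
```

Call:
move_arm(
  targets="1 0 0 0 0 0 0",
)

```text
clock: 2.95
eef_pos: [561.3, 97.9, 169.4]
tool_rot: [3.141, 0.0, 2.722]
force: [0.1, 0.4, 0.3]
width: 85.6
gripper_force: 0.0
```

Call:
move_arm(
  targets="1 -0.1 0.15 -0.15 0 0 0;0 0 0 0 0 0 0;-1 0 0 0 0 0 0;-1 0 0 0 0 0 0;-1 0 0 0 0 0 0",
)

```text
clock: 3.37
eef_pos: [562.5, 99.0, 170.8]
tool_rot: [-3.142, -0.0, 2.722]
force: [-0.2, -1.5, 0.8]
width: 38.5
gripper_force: 0.0
```

Call:
move_arm(
  targets="-1 0 0 0 0 0 0;-1 0 0 0 0 0 0;-1 0 0 0 0 0 0;-1 0 0 0 0 0 0;-1 0 0 0 0 0 0",
)

```text
clock: 3.78
eef_pos: [562.4, 98.8, 171.1]
tool_rot: [-3.141, -0.0, 2.722]
force: [-1.6, -0.4, 3.8]
width: 11.2
gripper_force: 58.7
```

Call:
move_arm(
  targets="-1 0 0 0 0 0 0;-1 0 0 0 0 0 0;-1 0 0 0 0 0 0",
)

```text
clock: 4.03
eef_pos: [562.4, 98.8, 171.1]
tool_rot: [-3.142, -0.0, 2.722]
force: [-1.3, -1.7, 5.9]
width: 11.4
gripper_force: 59.0
```

Call:
move_arm(
  targets="-1 -0.02 0 0 0 0 4;-1 -0.02 0 0 0 0 6;-1 -0.025 0 0 0 0 7;-1 -0.025 0 0 0 0 7;-1 -0.025 0 0 0 0 7",
)

```text
clock: 4.45
eef_pos: [563.5, 98.8, 171.1]
tool_rot: [3.141, -0.001, 2.175]
force: [-1.5, -0.3, 4.9]
width: 11.6
gripper_force: 58.9
```

Call:
move_arm(
  targets="-1 -0.025 0 0 0 0 7;-1 -0.025 0 0 0 0 7;-1 -0.025 0 0 0 0 7;-1 -0.025 0 0 0 0 7;-1 -0.02 0 0 0 0 6",
)

```text
clock: 4.87
eef_pos: [564.4, 98.2, 171.1]
tool_rot: [3.14, -0.001, 1.582]
force: [-1.5, 0.7, 3.8]
width: 11.8
gripper_force: 58.7
```

Call:
move_arm(
  targets="-1 -0.01 0 0 0 0 3;-1 0 0 0 0 0 0;-1 0 0 0 0 0 0;-1 0 0 0 0 0 0",
)

```text
clock: 5.2
eef_pos: [564.5, 98.1, 171.1]
tool_rot: [3.14, -0.001, 1.537]
force: [-0.2, 2.5, 5.2]
width: 11.7
gripper_force: 58.7
```

Run:
```python
from h import *
s=read_state(); print({k:np.round(s[k],3) for k in("qpos","torque","force","width","eef_pos","tool_rot")})
```

```text
{'qpos': array([-0.526,  0.594,  0.48 ,  1.781, -0.352,  0.851,  0.085]), 'torque': array([ 0.633, -0.07 ,  0.007]), 'force': array([-0.165,  2.491,  5.157]), 'width': np.float64(11.703), 'eef_pos': array([564.497,  98.112, 171.072]), 'tool_rot': array([ 3.140e+00, -1.000e-03,  1.537e+00])}
```

Call:
move_arm(
  targets="1 0 0 0 0 0 0;1 0 0 0 0 0 0;1 0 0 0 0 0 0;1 0 0 -2 0 0 0;1 0 0 -3 0 0 0",
)

```text
clock: 5.62
eef_pos: [561.2, 96.3, 218.5]
tool_rot: [-3.134, 0.002, 1.535]
force: [0.9, 0.6, -0.3]
width: 71.3
gripper_force: 0.0
```

Call:
move_arm(
  targets="1 -3.0 0 -1 0 0 0;1 -3.3 0 0 0 0 0;1 0 0 0 0 0 0;1 0 0 0 0 0 0;1 0 0 0 0 0 0",
)

```text
clock: 6.03
eef_pos: [561.1, 34.1, 230.4]
tool_rot: [-3.141, -0.0, 1.534]
force: [-0.4, 0.3, 0.3]
width: 85.3
gripper_force: 0.0
```

Run:
```python
from h import *
import pickle
s=read_state(); d=cam("wrist"); pickle.dump(d,open("w3.pkl","wb")); 
print(s["clock"],s["eef_pos"],s["tool_rot"],s["width"])
p=proj(d,[562.3,97.8,205]);print("proj",p); u,v=p.round().astype(int)
x0,y0=u-40,max(v-30,0)
a=cv2.resize(d["color"][y0:y0+60,x0:x0+80],(800,600),interpolation=cv2.INTER_CUBIC)
a=cv2.convertScaleAbs(a,alpha=1.3)
cv2.imwrite("pics/w3c.png",a[:,:,::-1]); print(x0,y0)
c=np.array([562,97,205.]);print([ (np.array(proj(d,c+np.array(v)*20))-proj(d,c)).round(1) for v in((1,0,0),(0,1,0),(0,0,1))])
```

```text
6.0333 [561.14827207  34.11359488 230.42142267] [-3.14050348e+00 -3.92224192e-04  1.53426945e+00] 85.25141033406183
proj [252.78227821 128.09377046]
213 98
[array([27.2, -1. ]), array([ -1.1, -28.8]), array([-0.2,  2.1])]
```

View pics/w3c.png

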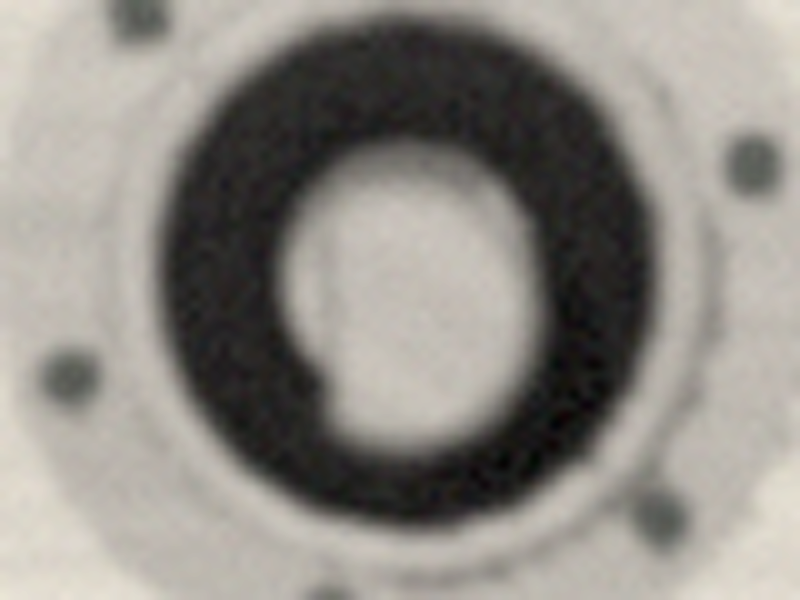

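Call:
move_arm(
  targets="1 -3.8 -1.47 0 0 0 0;1 -3.8 -1.47 0 0 0 0;1 -3.8 -1.47 0 0 0 0;1 -3.8 -1.47 0 0 0 0;1 -3.8 -1.47 0 0 0 0",
)

```text
clock: 6.5
eef_pos: [480.7, -153.2, 230.4]
tool_rot: [-3.141, -0.0, 1.538]
force: [0.7, -0.3, 1.3]
width: 85.3
gripper_force: 0.0
```

Call:
move_arm(
  targets="1 -3.8 -1.47 1 0 0 0;1 -3.8 -1.47 1 0 0 0;1 -3.8 -1.47 1 0 0 0;1 -3.8 -1.47 1 0 0 0;1 -3.8 -1.47 1 0 0 0",
)

```text
clock: 6.92
eef_pos: [401.5, -339.4, 180.3]
tool_rot: [-3.141, -0.001, 1.538]
force: [0.4, -0.1, -0.0]
width: 85.5
gripper_force: 0.0
```

Call:
move_arm(
  targets="1 0 0 0.3 0 0 7;1 0 0 0.3 0 0 7;1 0 0 0.3 0 0 7;1 0 0 0.3 0 0 7;1 0 0 0.3 0 0 7",
)

```text
clock: 7.33
eef_pos: [402.3, -338.1, 165.4]
tool_rot: [-3.141, -0.0, 0.92]
force: [-0.0, 0.7, -0.0]
width: 84.8
gripper_force: 0.0
```

Call:
move_arm(
  targets="1 0 0 0 0 0 7;1 0 0 0 0 0 7;1 0 0 0 0 0 7;1 0 0 0 0 0 7;1 0 0 0 0 0 2",
)

```text
clock: 7.75
eef_pos: [402.5, -337.8, 165.4]
tool_rot: [-3.14, 0.001, 0.398]
force: [0.3, 0.3, 0.2]
width: 85.3
gripper_force: 0.0
```

Call:
move_arm(
  targets="1 0 0 0 0 0 0;1 0 0 0 0 0 0;1 0 0 0 0 0 0",
)

```text
clock: 8.0
eef_pos: [402.1, -338.5, 165.9]
tool_rot: [-3.141, 0.0, 0.403]
force: [0.6, -0.5, -0.0]
width: 85.3
gripper_force: 0.0
```

Run:
```python
from h import *
import pickle
s=read_state(); d=cam("wrist"); pickle.dump(d,open("w4.pkl","wb")); 
print(s["clock"],s["eef_pos"],s["tool_rot"],s["width"],s["qpos"].round(2))
p=proj(d,[463,-314,30]);print("proj",p)
u,v=np.clip(p.round().astype(int),[80,60],[432,324])
x0,y0=u-80,v-60
a=cv2.resize(d["color"][y0:y0+120,x0:x0+160],(800,600),interpolation=cv2.INTER_CUBIC)
cv2.imwrite("pics/w4c.png",a[:,:,::-1]); print(x0,y0)
```

```text
8.0 [ 402.05767949 -338.46863891  165.89825593] [-3.14102146e+00  5.92257864e-05  4.03020761e-01] 85.27463183573786 [ 0.13  0.63  0.82  1.92 -0.6   0.86  0.09]
proj [255.34410478 119.40994761]
175 59
```

View pics/w4c.png

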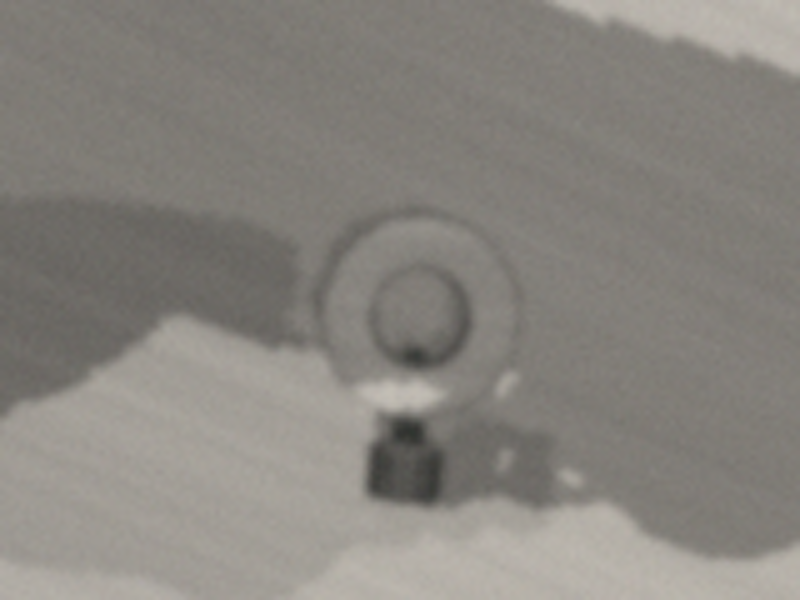

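Run:
```python
from h import *
import pickle
d=pickle.load(open("w4.pkl","rb")); C=lambda x,y:(175+(x+.5)/5-.5,59+(y+.5)/5-.5)
c=onz(d,*C(421,313),30);k=onz(d,*C(404,462),15);r=k-c
print(c,k,np.hypot(*r[:2]),"yaw",np.degrees(np.arctan2(-r[1],-r[0])))
s=read_state();y=s["tool_rot"][2];D=c[:2]-s["eef_pos"][:2];print("tool shift",D@[np.cos(y),np.sin(y)],D@[np.sin(y),-np.cos(y)],np.degrees(y))
```

```text
[ 462.74025294 -318.37011939   30.        ] [ 428.22623327 -329.06069165   15.        ] 36.13178502685714 yaw 17.210147022471883
tool shift 63.920899411278214 5.11749857515141 23.053689910651187
```

Call:
move_arm(
  targets="1 0 0 0 0 0 6;1 3.2 -0.1 0 0 0 0;1 3.2 -0.05 0 0 0 0;1 0 0 4 0 0 0;1 0 0 4 0 0 0",
)

```text
clock: 8.47
eef_pos: [466.7, -318.9, 86.5]
tool_rot: [3.137, -0.005, 0.302]
force: [0.4, -0.6, -0.5]
width: 85.5
gripper_force: 0.0
```

Call:
move_arm(
  targets="1 0 0 3 0 0 0;1 0 0 2 0 0 0;1 0 0 1 0 0 0;1 0 0 0 0 0 0;1 0 0 0 0 0 0",
)

```text
clock: 8.88
eef_pos: [462.5, -319.6, 26.7]
tool_rot: [3.141, -0.0, 0.296]
force: [0.7, -1.0, -0.0]
width: 85.3
gripper_force: 0.0
```

Call:
move_arm(
  targets="1 0 0 0 0 0 0;1 0 0 0 0 0 0",
)

```text
clock: 9.05
eef_pos: [463.3, -319.9, 27.7]
tool_rot: [3.139, -0.002, 0.296]
force: [-2.0, -0.1, -0.4]
width: 85.5
gripper_force: 0.0
```

Call:
move_arm(
  targets="1 0 -0.15 1 0 0 0;1 0 0 1.1 0 0 0;1 0 0 0 0 0 0;0 0 0 0 0 0 0;-1 0 0 0 0 0 0",
)

```text
clock: 9.47
eef_pos: [461.8, -317.6, 5.0]
tool_rot: [-3.141, 0.0, 0.296]
force: [0.1, -0.1, -0.0]
width: 63.9
gripper_force: 0.0
```

Call:
move_arm(
  targets="-1 0 0 0 0 0 0;-1 0 0 0 0 0 0;-1 0 0 0 0 0 0;-1 0 0 0 0 0 0;-1 0 0 0 0 0 0",
)

```text
clock: 9.88
eef_pos: [462.0, -317.6, 5.3]
tool_rot: [3.141, -0.0, 0.296]
force: [-0.4, 0.3, 0.1]
width: 0.8
gripper_force: 0.0
```

Run:
```python
from h import *
import pickle
s=read_state(); print(s["eef_pos"],s["width"],s["gripper_force"],s["tool_rot"],s["force"])
```

```text
[ 462.02948644 -317.62252963    5.27793554] 0.8009530254473975 0.0 [ 3.14145026e+00 -1.00658661e-04  2.95783519e-01] [-0.39701466  0.30217614  0.12364862]
```

Run:
```python
from h import *
import pickle
w=cam("wrist");s=cam("side");t=cam("top")
for n,d in zip("wst",(w,s,t)): pickle.dump(d,open("m%s.pkl"%n,"wb"))
T=proj(t,[462,-318,15]).round().astype(int);S=proj(s,[462,-318,15]).round().astype(int);print(T,S,proj(w,[462,-318,10]))
a=cv2.resize(w["color"],(400,300)); 
b=cv2.resize(t["color"][T[1]-30:T[1]+30,T[0]-40:T[0]+40],(400,300),interpolation=2)
S[1]=min(S[1],384-45)
c=cv2.resize(s["color"][S[1]-45:S[1]+45,S[0]-60:S[0]+60],(400,300),interpolation=2)
o=pickle.load(open("side.pkl","rb"))["color"];e=cv2.resize(o[S[1]-45:S[1]+45,S[0]-60:S[0]+60],(400,300),interpolation=2)
cv2.imwrite("pics/m.png",np.vstack([np.hstack([a,b]),np.hstack([c,e])])[:,:,::-1])
```

```text
[347 205] [245 306] [254.47654192 224.33420216]
```

View pics/m.png

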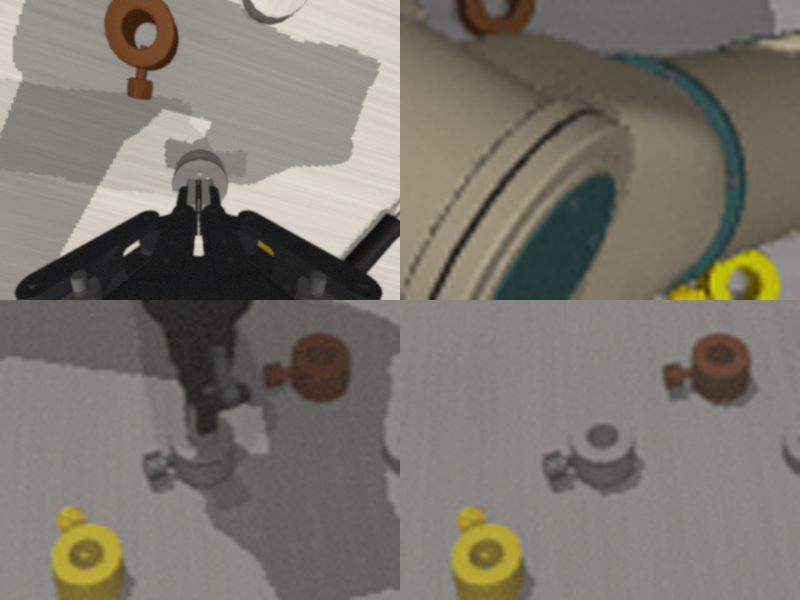

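The side crop shows the collar undisturbed, with the fingertips ending at about the height of its top face at (205,432). So the fingers probably closed above the collar, even though z reads 5. I'll check this numerically with the brown ring and the collar top.

Run:
```python
from h import *
import pickle
L=lambda n:pickle.load(open(n+".pkl","rb"))
def brown(d,box=None):
    h=cv2.cvtColor(d["color"],cv2.COLOR_RGB2HSV); m=cv2.inRange(h,(5,110,40),(14,255,220))
    if box: z=np.zeros_like(m);x,y,X,Y=box;z[y:Y,x:X]=m[y:Y,x:X];m=z
    c=max(cv2.findContours(m,0,2)[0],key=cv2.contourArea); return cv2.boundingRect(c),cv2.contourArea(c),m
t=L("top");bx,ar,m=brown(t,(315,160,340,195));print("top",bx,ar)
bt=onz(t,bx[0]+bx[2]/2-.5,bx[1]+7,30);print("brown world",bt)
w=L("mw");bx,ar,m=brown(w,(100,0,260,140));print("wrist",bx,ar)
print("cam",-w["R"].T@w["t"],"expected brown top",proj(w,bt),"left/right", [proj(w,bt+np.array([0,y,0])) for y in(23,-23)])
# collar top scale: row profile through wrist picture
g=cv2.cvtColor(w["color"],cv2.COLOR_RGB2GRAY)
for r in(195,205,215,225): print(r,g[r,200:312:2])
print("exp collar top",proj(w,[462.7,-318.4,30]),proj(w,[462.7,-318.4,0]))
s=read_state();print(s["eef_pos"],s["clock"])
```

```text
top (319, 169, 15, 20) 161.5
brown world [ 552.5133991  -245.57755881   30.        ]
wrist (134, 0, 94, 127) 7549.0
cam [ 534.85618935 -295.369289    179.37270945] expected brown top [169.63104585  44.29817677] left/right [array([123.99393129,  29.11060513]), array([213.91831609,  59.03653382])]
195 [188 189 194 188 192 181 140 128 130 129 129 126 125 128 127 127 128 128
 129 118 101  88  87  86  88  89  90  87  88  91  91  86  87  83  86  97
 113 130 133 132 140 144 137 137 139 132 135 137 140 138 135 136 131 130
 133 130]
205 [191 194 194 191 189 177 140 127 128 124 128 127 126 128 113  89  85  87
  88  82  77  80  87  92  98 105 114 119 122 116 106 100  92  88  85  76
  79  86  82  85  87 103 125 131 132 130 133 133 131 132 133 132 132 131
 134 131]
215 [187 187 183 184 185 185 183 171 167 161 147 140 113  85  85 111 125 127
 126 126 125 122 124 128 125 124 124 126 126 125 125 125 124 126 124 124
 122 123 121 123 120  99  78  98 127 128 128 129 125 129 128 127 129 127
 129 132]
225 [190 191 189 192 189 190 192 191 192 195 186 138 122 126 126 127 126 126
 126 124 125 124 124 125 123 126 128 130 135 130 127 128 128 129 128 124
 124 123 125 124 125 124 122 125 112 116 132 133 132 144 140 133 129 128
 132 136]
exp collar top [255.47627253 236.76313019] [255.25247515 217.99916247]
[ 461.9774065  -317.59464549    5.20007584] 10.0333
```

Call:
move_arm(
  targets="-1 0 0 -1 0 0 0;-1 0 0 -2 0 0 0;-1 0 0 -3 0 0 0;-1 0 0 -2 0 0 0;-1 0 0 0 0 0 0",
)

```text
clock: 10.45
eef_pos: [463.8, -320.0, 89.6]
tool_rot: [3.136, -0.004, 0.295]
force: [0.3, 0.1, -0.1]
width: 0.2
gripper_force: 0.0
```

Call:
move_arm(
  targets="-1 0 0 0 0 0 0;-1 0 0 0 0 0 0;-1 0 0 0 0 0 0",
)

```text
clock: 10.7
eef_pos: [461.5, -316.8, 84.4]
tool_rot: [-3.14, 0.001, 0.296]
force: [-0.3, -0.1, 0.1]
width: -0.1
gripper_force: 0.0
```

Run:
```python
from h import *
import pickle
s=read_state();print(s["eef_pos"],s["force"],s["width"])
d=cam("side");pickle.dump(d,open("s5.pkl","wb"))
o=pickle.load(open("side.pkl","rb"))
for n,z in(("tcp",0),("+19",18.7),("+40",40),("+60",60)): print(n,proj(d,s["eef_pos"]+[0,0,z]))
print("collar top",proj(d,[462.7,-318.4,30]))
g=cv2.cvtColor(d["color"],cv2.COLOR_RGB2GRAY).astype(int);g0=cv2.cvtColor(o["color"],cv2.COLOR_RGB2GRAY)
for r in range(256,318,2): print(r,g[r,230:264:2],"|",g0[r,236:258:3])
```

```text
[ 461.47596698 -316.82283267   84.41669682] [-0.29591484 -0.07441177  0.07797933] -0.05112485602019085
tcp [244.23175723 285.09725812]
+19 [243.99960714 279.29667122]
+40 [243.72789445 272.50755866]
+60 [243.46540648 265.94893829]
collar top [245.43297432 301.66547113]
256 [86 81 85 81 42 41 39 48 42 50 66 68 77 97 98 99 98] | [137 135 135 133 138 133 135 133]
258 [86 85 86 73 41 42 37 38 47 45 59 72 59 55 66 98 99] | [138 134 133 135 137 135 135 133]
260 [ 89  88  89  77  37  42  44  45  63  50  57  71  80  52  45  89 101] | [136 137 135 135 137 134 133 132]
262 [83 84 86 89 82 44 42 39 42 46 43 66 68 50 40 87 99] | [135 136 134 133 135 135 133 132]
264 [ 87  89  84  89  75  44  44  42  46  43  46  54  59  44  80  97 101] | [135 134 135 134 135 135 133 133]
266 [ 85  86  86  91  79  51  39  41  40  40  39  45  40  81 102  97  99] | [135 133 134 135 135 136 133 135]
268 [ 90  88  87  87  82  81  54  42  36  43  71  80  83  97  95 100  97] | [137 133 135 133 136 133 133 131]
270 [ 83  87  87  88  83  77  61  39  41  48  89  88  83  83  92  97 100] | [136 134 134 135 136 134 133 132]
2
[... 1777 characters left out ...]
  77  89  94  98 123] | [117 136 103  86  95 132 111 138]
306 [125 101 143 111 124 140 137 132 126 125  86  86  73  98 102 102 121] | [108 138 136 128 136 137  78 139]
308 [ 77  98 101  81  80 110 140 136 140 127  89  83  73  94 101 100 122] | [ 78  93 138 135 134  96  76 124]
310 [119 106  97  64  76  86  83  78  81  77  80  81  75  91 103 100  97] | [ 69  82  82  80  78  84  78 100]
312 [ 98  82  78 127  81  89  88  87  89  85  84  80  75  88  96 102 100] | [121  83  89  90  89  82  78 122]
314 [69 67 88 99 93 84 87 89 94 87 82 73 87 90 87 96 99] | [ 99  81  88  90  88  77 101 120]
316 [ 90  87  95 101 140 126  81  73  81  78  81  90  88  88  90  96 102] | [100 131  82  85  79  95 101 137]
```

Run:
```python
from h import *
import pickle
s=read_state();d=cam("wrist");pickle.dump(d,open("w5.pkl","wb"))
y=s["tool_rot"][2];X=np.array([np.cos(y),np.sin(y),0]);p=s["eef_pos"]
for z in(0,13,27,40):
    print(z,[proj(d,p+[0,0,z]+X*x).round(1) for x in(-11,0,11)])
g=cv2.cvtColor(d["color"],cv2.COLOR_RGB2GRAY)
print(np.arange(224,290,3))
for r in range(176,300,4): print(r,g[r,224:290:3])
print("collar top",proj(d,[462.7,-318.4,30]))
```

```text
0 [array([253.9, 235.4]), array([253.9, 221.4]), array([254., 207.])]
13 [array([253.9, 244.1]), array([253.9, 229.3]), array([253.9, 214. ])]
27 [array([253.9, 254.9]), array([253.9, 239.1]), array([253.9, 222.7])]
40 [array([253.8, 266.6]), array([253.8, 249.8]), array([253.8, 232.3])]
[224 227 230 233 236 239 242 245 248 251 254 257 260 263 266 269 272 275
 278 281 284 287]
176 [183 185 187 185 177 105  81 107 124 128 129 128 128 126 117  85  84 114
 128 123 130 132]
180 [188 185 184 183 111 100 122 125 127 124 127 125 123 125 125 124 114  83
 115 129 128 145]
184 [180 179 180 168 111 123 122 119 120 120 120 120 120 121 119 121 122 116
 104 123 127 186]
188 [183 183 182 160 190 187 175 160 123 134 181 184 183 155 119 120 121 119
 114 127 159 209]
192 [189 189 184 175 193 191 186 146 122 124 156 166 189 184 157 167 126 122
 120 133 198 207]
196 [179 183 178 189 195 191 182  97 104 131 124 127 127 126  93 159 155 169
 150 152 209 209]
200 [182 185 179 186 192 188 186 101  85  90  85  77  89  87  91 175 192 192
 188 185 202 206]
204 [186 181 181 179 192 188 189 160  87  89  83  79  8
[... 1402 characters left out ...]
  58 119  71  35  85 113  52  31  21  22  28
  22  48 171 205]
268 [ 29  22  24  28  29  32  24  23  52  59  32  68  44  28  24  29  28  30
  23  25  34 156]
272 [26 25 19 28 26 27 27 23 25 30 37 29 26 26 30 29 31 34 31 28 29 65]
276 [25 23 21 26 23 19 25 27 26 35 31 29 29 27 27 29 25 27 24 26 28 18]
280 [28 21 26 22 24 18 26 23 23 33 32 28 31 20 24 21 23 25 25 20 27 26]
284 [24 27 23 27 27 26 24 23 29 33 33 26 29 25 29 24 28 27 25 21 26 26]
288 [28 29 22 30 23 20 21 24 19 30 30 34 24 28 27 26 23 27 26 28 28 25]
292 [25 19 20 17 22 20 22 26 29 30 27 24 30 22 17 23 24 28 25 22 24 24]
296 [28 18 23 26 21 23 24 26 23 40 33 39 29 26 30 25 24 27 21 21 28 29]
collar top [256.02171384 196.45581075]
```

Call:
move_arm(
  targets="1 0 0 0 0 0 0;1 0 0 0 0 0 0;1 0 0 0 0 0 0;1 0 0.05 2 0 0 0;1 0 0.05 2 0 0 0",
)

```text
clock: 11.22
eef_pos: [463.1, -319.2, 45.5]
tool_rot: [3.139, -0.002, 0.296]
force: [-0.0, 0.5, -0.4]
width: 60.5
gripper_force: 0.0
```

Call:
move_arm(
  targets="1 0 0 2 0 0 0;1 0 0 1 0 0 0;1 0 0 0.5 0 0 0;1 0 0 0 0 0 0;1 0 0 0 0 0 0",
)

```text
clock: 11.63
eef_pos: [462.4, -319.0, 10.6]
tool_rot: [3.141, -0.0, 0.295]
force: [0.4, -0.1, 0.0]
width: 85.3
gripper_force: 0.0
```

Call:
move_arm(
  targets="1 0 0 0 0 0 0;1 0 0 0 0 0 0",
)

```text
clock: 11.8
eef_pos: [462.8, -319.0, 11.1]
tool_rot: [3.14, -0.001, 0.296]
force: [-0.2, 0.3, -0.3]
width: 85.5
gripper_force: 0.0
```

Call:
move_arm(
  targets="1 0 0 0.4 0 0 0;1 0 0 0.4 0 0 0;1 0 0 0.2 0 0 0;1 0 0 0 0 0 0;1 0 0 0 0 0 0",
)

```text
clock: 12.22
eef_pos: [462.1, -318.4, -0.1]
tool_rot: [-3.141, 0.0, 0.296]
force: [-0.8, 0.1, -0.4]
width: 85.2
gripper_force: 0.0
```

Call:
move_arm(
  targets="1 0 0 0.4 0 0 0;1 0 0 0.4 0 0 0;1 0 0 0 0 0 0;1 0 0 0 0 0 0",
)

```text
clock: 12.55
eef_pos: [462.0, -318.4, -8.2]
tool_rot: [-3.141, 0.0, 0.296]
force: [0.4, 0.8, -0.4]
width: 85.3
gripper_force: 0.0
```

Call:
move_arm(
  targets="1 0 0 0.4 0 0 0;1 0 0 0 0 0 0;1 0 0 0 0 0 0",
)

```text
clock: 12.8
eef_pos: [462.1, -318.4, -12.0]
tool_rot: [-3.141, 0.0, 0.296]
force: [-0.3, 0.5, 1.3]
width: 85.5
gripper_force: 0.0
```

Call:
move_arm(
  targets="0.3 0 0 0 0 0 0;0 0 0 0 0 0 0;-0.5 0 0 0 0 0 0;-1 0 0 0 0 0 0;-1 0 0 0 0 0 0",
)

```text
clock: 13.22
eef_pos: [462.4, -318.8, -11.0]
tool_rot: [3.141, -0.001, 0.296]
force: [-0.0, 0.2, 6.7]
width: 43.1
gripper_force: 59.8
```

Call:
move_arm(
  targets="-1 0 0 0 0 0 0;-1 0 0 0 0 0 0;-1 0 0 0 0 0 0",
)

```text
clock: 13.47
eef_pos: [462.4, -318.8, -11.0]
tool_rot: [3.141, -0.001, 0.296]
force: [-0.5, 0.9, 7.2]
width: 43.1
gripper_force: 59.9
```

Call:
move_arm(
  targets="-1 0 0 -0.5 0 0 0;-1 0 0 -1.5 0 0 0;-1 0 0 -3 0 0 0;-1 0 0 -2 0 0 0;-1 0 0 0 0 0 0",
)

```text
clock: 13.88
eef_pos: [463.8, -320.5, 61.6]
tool_rot: [3.137, -0.003, 0.296]
force: [-0.2, -0.8, -1.8]
width: 43.4
gripper_force: 61.7
```

Call:
move_arm(
  targets="-1 0 0 0 0 0 0;-1 0 0 0 0 0 0;-1 0 0 0 0 0 0;-1 0 0 0 0 0 0",
)

```text
clock: 14.22
eef_pos: [461.5, -317.8, 57.0]
tool_rot: [-3.14, 0.001, 0.296]
force: [0.3, -0.3, -2.0]
width: 42.7
gripper_force: 61.7
```

Run:
```python
from h import *
import pickle
s=read_state();print(s["eef_pos"],s["force"],s["width"],s["gripper_force"])
d=cam("wrist");pickle.dump(d,open("w6.pkl","wb"))
g=cv2.cvtColor(d["color"],cv2.COLOR_RGB2GRAY)
print("exp collar top c/front, bottom front",[proj(d,s["eef_pos"]+[np.cos(.296)*x,np.sin(.296)*x,z]).round(1) for x,z in((0,41),(23,41),(23,11),(-23,41))])
print(np.arange(206,306,4))
for r in range(150,290,5): print(r,g[r,206:306:4])
```

```text
[ 461.5131683  -317.82665355   56.96731694] [ 0.25320965 -0.33115881 -2.03478614] 42.68467117908172 61.68225735425949
exp collar top c/front, bottom front [array([253.8, 250.7]), array([253.8, 212.9]), array([253.9, 195.7]), array([253.8, 285.2])]
[206 210 214 218 222 226 230 234 238 242 246 250 254 258 262 266 270 274
 278 282 286 290 294 298 302]
150 [189 191 188 186 184 184 187 188 187 188 196 208 207 211 210 210 211 206
 153 148 148 147 145 149 154]
155 [187 190 192 193 191 189 180 152 134 154 178 191 210 209 211 183 150 150
 151 151 149 150 150 147 146]
160 [185 189 189 190 189 191 185 128 131 127 129 158 188 206 189 150 150 149
 150 148 144 147 151 151 151]
165 [189 188 185 188 187 192 191 131 130 130 130 130 132 141 151 149 148 151
 149 152 149 151 150 148 149]
170 [186 188 185 188 187 188 177 123 129 130 129 128 128 130 134 155 155 150
 148 150 148 142 138 147 148]
175 [190 189 191 190 186 186 183 129 128 129 128 132 129 131 132 128 144 152
 142 132 134 131 128 128 147]
180 [187 188 186 188 187 188 185 130 130 129 127 127 128 129 131 132 131 132
 134 131 131 130 129 132 153]

[... 1546 characters left out ...]
  80  89  82  88  90  79 116
 123 124 125 122  17  18  53]
260 [ 18  19  24 122 127 127 124 123  90  85  90  92  89  92  91  87  95 128
 128 126 123 118  22  26  25]
265 [ 23  15  18 155 167 149 169 177 162 121  91  93  92  91  91 106 122 122
 123 122 118 128  17  24  27]
270 [ 29  20  36 197 192 187 187 185 189 188 188 182 184 192 190 183 126 122
 127 123 171 196  22  24  28]
275 [ 29  15  84 203 203 197 190 190 190 190 191 193 190 193 190 190 190 192
 151 191 205 208  64  22  31]
280 [ 34  18 142 202 207 205 204 191 187 186 187 186 186 190 185 190 195 201
 206 208 211 202 118  22  34]
285 [ 37  26 193 206 209 207 206 205 202 111 133 140 143 136 130 106 183 144
 127 139 144 173 131  24  33]
```

Call:
move_arm(
  targets="-1 0 0 -2.5 0 0 0;-1 0 0 -3.5 0 0 0;-1 0 0 -4 0 0 0;-1 0 0 -3.5 0 0 0;-1 0 0 -3 0 0 0",
)

```text
clock: 14.68
eef_pos: [462.0, -319.0, 225.0]
tool_rot: [3.141, 0.0, 0.295]
force: [0.4, -1.6, -2.3]
width: 42.6
gripper_force: 62.1
```

Call:
move_arm(
  targets="-1 1.5 -2.5 0 0 0 0;-1 1.98 -3.34 0 0 0 0;-1 1.98 -3.34 0 0 0 0;-1 1.98 -3.34 0 0 0 0;-1 1.98 -3.34 0 0 0 0",
)

```text
clock: 15.1
eef_pos: [505.9, -137.5, 222.7]
tool_rot: [-3.141, 0.001, 0.295]
force: [1.7, 0.3, -2.2]
width: 43.1
gripper_force: 62.1
```

Call:
move_arm(
  targets="-1 1.98 -3.34 0 0 0 0;-1 1.98 -3.34 0 0 0 0;-1 1.98 -3.34 0 0 0 0;-1 1.98 -3.34 0 0 0 0;-1 1.98 -3.34 0 0 0 0",
)

```text
clock: 15.52
eef_pos: [551.9, 51.3, 222.6]
tool_rot: [-3.141, 0.001, 0.296]
force: [1.5, 0.0, -3.3]
width: 43.2
gripper_force: 62.1
```

Call:
move_arm(
  targets="-1 1.5 -2.5 0 0 0 0;-1 0.8 -1.5 0 0 0 0;-1 0 0 0 0 0 6.5;-1 0 0 0 0 0 6.5;-1 0 0 0 0 0 6",
)

```text
clock: 15.93
eef_pos: [562.1, 94.7, 222.4]
tool_rot: [3.141, 0.001, -0.04]
force: [0.1, -0.7, -3.1]
width: 42.8
gripper_force: 62.1
```

Call:
move_arm(
  targets="-1 0 0 0 0 0 0;-1 0 0 0 0 0 0;-1 0 0 0 0 0 0;-1 0 0 0 0 0 0",
)

```text
clock: 16.27
eef_pos: [562.4, 94.1, 223.0]
tool_rot: [-3.141, 0.0, -0.034]
force: [-0.2, 0.2, -2.0]
width: 43.0
gripper_force: 62.1
```

Run:
```python
from h import *
s=read_state();y=s["tool_rot"][2];D=np.array([562.5,97.7])-s["eef_pos"][:2]
print(s["eef_pos"],s["force"],s["width"],s["tool_rot"],s["qpos"].round(2),"shift",D@[np.cos(y),np.sin(y)],D@[np.sin(y),-np.cos(y)],np.degrees(y))
```

```text
[562.41516139  94.1382553  223.04935004] [-0.22803595  0.21460031 -2.01967392] 43.04595468079762 [-3.14127929e+00  3.21980432e-04 -3.43335899e-02] [-0.83  0.71  1.07  1.73 -0.69  1.12 -1.15] shift -0.03747484661019017 -3.562557864654429 -1.9671697951397074
```

Call:
move_arm(
  targets="-1 0 -0.3 0 0 0 0;-1 0 0 1 0 0 0;-1 0 0 1 0 0 0;-1 0 0 0.3 0 0 0;-1 0 0 0 0 0 0",
)

```text
clock: 16.68
eef_pos: [561.5, 97.4, 198.5]
tool_rot: [3.141, 0.003, -0.036]
force: [0.6, -0.1, -1.6]
width: 43.0
gripper_force: 62.1
```

Call:
move_arm(
  targets="-1 0 0 0 0 0 0;-1 0 0 0 0 0 0;-1 0 0 0 0 0 0",
)

```text
clock: 16.93
eef_pos: [562.9, 97.1, 200.5]
tool_rot: [3.142, -0.001, -0.036]
force: [-0.1, -0.5, -2.3]
width: 42.9
gripper_force: 62.1
```

Run:
```python
from h import *
import pickle
s=read_state();print(s["eef_pos"],s["force"])
d=cam("wrist");pickle.dump(d,open("w7.pkl","wb"))
g=cv2.cvtColor(d["color"],cv2.COLOR_RGB2GRAY)
print(np.arange(226,286,3))
for r in range(204,290,3): print(r,g[r,226:286:3])
p=[562.4,97.2]
print("shaft top c,left,right,front",[proj(d,[p[0]+a,p[1]+b,205]).round(1) for a,b in((0,0),(0,10),(0,-10),(10,0),(-6,0))])
print("bore top", [proj(d,s["eef_pos"]+[a,b,41]).round(1) for a,b in((0,0),(0,11),(0,-11),(11,0),(-11,0))])
```

```text
[562.92304439  97.0624117  200.48200469] [-0.05246615 -0.46975917 -2.33915465]
[226 229 232 235 238 241 244 247 250 253 256 259 262 265 268 271 274 277
 280 283]
204 [154  56  38  49  68  69  74  68  73  76  73  72  71  73  69  55  31   9
  69 105]
207 [163  84  63  71  74  72  73  73  72  73  74  69  71  70  72  68  67  50
  89 103]
210 [146  82  73  72  70  73  71  70  73  68  69  69  71  69  71  71  69  66
  77 107]
213 [ 94  72  73  69  66  63  60  61  64  67  65  59  57  57  61  68  67  66
  67 101]
216 [ 68  71  65  64  73  79  87  99 105 105 103  99  87  82  78  63  68  70
  67  66]
219 [ 69  60  66  87 107 111 111 110 107 108 110 106 108 107 105  99  73  59
  63  65]
222 [ 64  79 104 110 109 109 110 106 107 107 106 107 108 108 108 107 104  92
  69  64]
225 [ 86 104 109 103 104 101 103 104 105 103 102 105 105 103 103 102 104 103
  96  70]
228 [104 105 101 103 103 102 101 102 100 103 100 104 102 101 103 101 103  99
 101  95]
231 [103 101 102 103 101 105 103 100  98 101 102 101 100 102 100 102 101 102
 104 101]
234 [105 105 105 103 104 102 105 100 103 116 114 111 104 102 103 103
[... 1154 characters left out ...]
[102 113 104 105 108 104 105 109 106 104 103 105 105 102 106 105 104 113
 109 100]
279 [137 144 121 103 104 103 104 105 106 103 105 101 102 101 101 100 107 132
 139 128]
282 [147 145 145 137 125 103 102 103 105 104 103 102 104 100 103 135 141 144
 143 135]
285 [145 147 148 144 141  84  81  87  89  87  91  88  85  83 100 141 148 144
 146 145]
288 [146 145 147 143 142  88  69  89  85  85  89  93 102  74  99 143 147 144
 144 148]
shaft top c,left,right,front [array([253.6, 224.6]), array([239.3, 225.1]), array([267.9, 224.2]), array([253. , 211.3]), array([253.9, 232.4])]
bore top [array([253.7, 250.5]), array([234.3, 251.1]), array([273.1, 249.9]), array([253. , 232.8]), array([254.4, 267.4])]
```

Call:
move_arm(
  targets="-1 0 0 0.4 0 0 0;-1 0 0 0.4 0 0 0;-1 0 0 0.4 0 0 0;-1 0 0 0 0 0 0;-1 0 0 0 0 0 0",
)

```text
clock: 17.4
eef_pos: [562.4, 97.2, 187.8]
tool_rot: [3.141, 0.001, -0.036]
force: [-0.7, 0.2, -1.4]
width: 42.6
gripper_force: 62.1
```

Call:
move_arm(
  targets="-1 0 0 0 0 0 0;-1 0 0 0 0 0 0",
)

```text
clock: 17.57
eef_pos: [562.7, 97.2, 188.3]
tool_rot: [3.142, -0.0, -0.036]
force: [0.5, -1.0, -2.0]
width: 42.8
gripper_force: 62.1
```

Call:
move_arm(
  targets="-1 0 0 0.3 0 0 0;-1 0 0 0.3 0 0 0;-1 0 0 0.3 0 0 0;-1 0 0 0 0 0 0;-1 0 0 0 0 0 0",
)

```text
clock: 17.98
eef_pos: [562.4, 97.2, 178.9]
tool_rot: [3.141, 0.001, -0.036]
force: [-0.4, 0.5, -2.6]
width: 42.9
gripper_force: 62.1
```

Call:
move_arm(
  targets="-1 0 0 0.3 0 0 0;-1 0 0 0.3 0 0 0;-1 0 0 0.3 0 0 0;-1 0 0 0 0 0 0;-1 0 0 0 0 0 0",
)

```text
clock: 18.4
eef_pos: [562.5, 97.2, 169.9]
tool_rot: [3.141, 0.0, -0.036]
force: [-0.2, 0.8, -1.7]
width: 42.8
gripper_force: 62.1
```

Call:
move_arm(
  targets="-1 0 0 0.4 0 0 0;-1 0 0 0.4 0 0 0;-1 0 0 0.4 0 0 0;-1 0 0 0.3 0 0 0;-1 0 0 0 0 0 0",
)

```text
clock: 18.82
eef_pos: [562.4, 97.3, 154.8]
tool_rot: [-3.142, 0.001, -0.036]
force: [-0.7, 0.7, 1.0]
width: 43.0
gripper_force: 62.5
```

Call:
move_arm(
  targets="-1 0 0 0.3 0 0 0;-1 0 0 0.2 0 0 0;-1 0 0 0.1 0 0 0;-1 0 0 0 0 0 0;-1 0 0 0 0 0 0",
)

```text
clock: 19.23
eef_pos: [562.6, 97.3, 149.6]
tool_rot: [-3.141, -0.0, -0.036]
force: [-2.1, 1.2, 5.5]
width: 42.9
gripper_force: 62.9
```

Call:
move_arm(
  targets="-1 0 0 0.2 0 0 0;-1 0 0 0.2 0 0 0;-1 0 0 0 0 0 0;-1 0 0 0 0 0 0",
)

```text
clock: 19.57
eef_pos: [562.8, 97.2, 147.0]
tool_rot: [-3.14, -0.001, -0.036]
force: [-5.1, 1.7, 15.5]
width: 42.7
gripper_force: 63.9
```

Call:
move_arm(
  targets="-1 0 0 0.1 0 0 0;-1 0 0 0.1 0 0 0;-1 0 0 0 0 0 0;-1 0 0 0 0 0 0",
)

```text
clock: 19.9
eef_pos: [563.0, 97.3, 146.7]
tool_rot: [-3.138, -0.001, -0.036]
force: [-9.3, 2.5, 28.2]
width: 42.9
gripper_force: 65.2
```

Call:
move_arm(
  targets="-1 0 0 -0.1 0 0 0;-1 0 0 0 0 0 0;-1 0 0 0 0 0 0;-1 0 0 0 0 0 0;-1 0 0 0 0 0 0",
)

```text
clock: 20.32
eef_pos: [562.9, 97.3, 146.8]
tool_rot: [-3.139, -0.001, -0.036]
force: [-6.5, 1.7, 21.7]
width: 42.5
gripper_force: 64.5
```

Run:
```python
from h import *
s=read_state();print(s["eef_pos"],s["force"],s["gripper_force"],np.abs(s["qd"]).max(),s["clock"])
d=cam("wrist");g=cv2.cvtColor(d["color"],cv2.COLOR_RGB2GRAY)
print([proj(d,[562.5,97.3,z]).round(1) for z in(188,205)],proj(d,[562.5-38,98.6,173]).round(1))
print(np.arange(220,290,3))
for r in range(204,300,4): print(r,g[r,220:290:3])
```

```text
[562.86011945  97.28119317 146.84548628] [-6.46804488  1.74129589 21.65439205] 64.52717900276184 0.001870745871601939 20.3167
[array([253.5, 251.2]), array([253.4, 268.4])] [253.7 290.6]
[220 223 226 229 232 235 238 241 244 247 250 253 256 259 262 265 268 271
 274 277 280 283 286 289]
204 [ 90 101 108  95  40  36  66  74  72  72  74  72  74  76  75  77  69  51
  28  53 118 126 113 109]
208 [109 111  92  42  66  76  75  73  75  76  73  73  73  73  74  72  71  72
  74  53  35 104 125 120]
212 [113 102  60  71  74  72  74  72  67  63  65  64  59  64  67  66  69  73
  69  74  64  58 105 110]
216 [104  76  68  71  70  63  74  81  89  96 106 113 105 100  90  85  81  63
  67  70  69  64  92 110]
220 [ 95  67  68  62  78 104 117 114 113 111 109 112 110 111 112 111 113 108
  87  65  60  67  71 102]
224 [ 87  67  81 101 110 110 110 109 108 110 108 106 106 108 107 107 106 106
 109 103  90  66  68 103]
228 [ 74  86 106 108 104 106 105 105 102 106 106 105 107 106 106 104 106 107
 105 106 105  97  64  93]
232 [ 85 104 108 105 106 107 103 105 106 105 103 104 101 103 105 103 100 103
 105 104 105 107
[... 957 characters left out ...]
 110 103 101 106 107 105 107 106 110 112 113 112 107  95
 107 109 108 111 139 151]
276 [148 147 137 113 109 109 102 106 110 108 107 109 108 112 110 108 101 100
 111 108 124 144 149 146]
280 [146 150 147 147 131 107 107 107 107 107 104 108 103 107 105 105 106 107
 115 142 150 148 147 145]
284 [147 148 150 146 145 146 146  96  95 103 105 102 105 102 100  92 101 147
 150 145 149 146 149 148]
288 [144 149 150 150 147 147 146  86  81  86  84  80  80  91 100  92 101 149
 146 145 146 147 149 144]
292 [148 152 148 150 149 148 146  94  58  87  84 103 109  82  95  68 102 148
 150 148 147 147 149 148]
296 [147 151 149 150 148 147 150  93  70  90  83  96 104  76  92  68 101 147
 150 148 149 146 147 148]
```

The shaft end stands up through the bore, the screw points straight out towards the gap, the seal is at its stop and the arm is at rest.

```bash
python3 -c "
from cell import order
print(order.finish_job())"
```

```text
the job is handed in; nothing more can be done
None
```

The collar is on the shaft with its screw on the flat, pointing out through the gap, pressed down to the seal's stop and still gripped; the first grasp closed above it, the second held, and the job was handed in with no verdict shown.

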